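# Press the balm tin's slip lid home round its rim

## Robot

A 6-joint arm with a two-finger parallel gripper is mounted at the origin on a cart in front of the work surface, level with it; the furniture and walls round the work are solid. World frame = base frame: x ahead of the robot, y to its left, z up, the work surface at z = 0. Lengths are in m, angles in rad, forces in N, time in s.
With the tool pointing down it reaches from about 0.275 to 0.725 m from the base axis. Payload 15.9 kg.
Tool frame: the origin (TCP) lies between the finger pads; the fingertips stand manip.tcp_to_tips ahead of it and the grasp point (between the pads) lies 5 mm behind it (manip.tcp_to_tips is the distance from the TCP to the fingertips, in m); z points along the fingers, y is the line along which they close (so a half turn about z gives the same grasp; the last joint's range is limited). The gripper opens to 85 mm and grips with 20 to 120 N. Pads are 22 mm wide; open, the fingers measure 114 mm over their backs; the gripper's body (76 mm by 85 mm) begins 54 mm behind the grasp point. The pads swing forward as they close: fully open they stand 13 mm farther back than shut.
Start: joints at [-1.245, 0.213, -0.034, 1.323, 0, 1.571], TCP at [0.16, -0.474, 0.245] pointing down, gripper open.
Joint ranges: [-2.98, 2.98], [-0.74, 1.72], [-1.14, 1.35], [-2.1, 2.04], [-1.57, 1.44], [-3.14, 3.14]. Speed limits (rad/s): [1.89, 1.89, 2.39, 2.57, 3.14, 3.14].

## Interface

Orientations are given as a unit quaternion [w, x, y, z].
In Python, from plant import manip gives the robot as it stands. The module is installed in compiled form; this text tells all that it offers.
- The arm moves only by the tool apply_moves, never from a script. Its argument "moves" is text: rows parted by semicolons, each of 7 numbers parted by spaces: the shift along the tool's x, y, z in m, then the turn, a rotation vector about the tool's x, y, z in degrees, then the finger opening in m, from 0 to 0.0854. In form: dx dy dz wx wy wz gripper; .... A call has 1 to 5 rows; each row shifts and turns the commanded pose from where the row before left it, along the tool's axes as they then stand; what a row does not reach is not made up. A row lasts 1/12 s, in which the tool goes at most 41.7 mm and 7.16 degrees, less where a joint would pass 70% of its speed; a pose out of reach is approached as far as the arm can. A call is refused whole if a number of a shift passes 0.0417 or a number of a turn 7.16, either way. A call with a gripper value outside its range is refused whole. The fingers move at their own pace and stop on an object; the grip force is fixed at half the most. Time passes only in rows, so rows that do not move let the fingers close. It gives the time, the measured TCP pose, the force, the opening and the grip force at its end, in the units of the state.
- manip.read_state(): the state, without advancing time (a new reading comes with each control period).
- manip.camera(name): name is "scene" or "side" or "wrist"; returns a dict with "color" (420x560x3 uint8, red, green, blue), "fx", "fy", "cx", "cy" (pixels), "k1" (the pictures are not rectified: a ray, as slopes to the right and down, at radius r is drawn at 1 + k1 r^2 times it, then the intrinsics apply), "extrinsics" (4x4, takes a point from camera to world coordinates). Camera axes: x right, y down, z forward; pixel columns grow to the right and rows downward; lengths in m; the calibration is good to about 2 mm. A picture is of the moment at which its call begins. There is no depth.
- manip.hand_in(): hands the job in; it is judged then, once.
Trained networks look in a picture, given as the dict that the camera call returned (one of the last four; its "shot" number tells which), for a name from the list of things; names that differ only in an ending like _2 or _b are one class to them, and where a whole thing is asked for, a point or a joint stands for the part that bears it (a point fixed in the world has none). Each returns a list of dicts, best first, with "confidence" (0 to 1); they miss things now and then, are a little off and sometimes report something else, mostly with a low value. They report only what shows in the picture. A call takes as long as a camera call.
- manip.silhouettes(picture, query): "pixels" (420x560 bool, what is visible of it) and "box" ([left, top, right, bottom] in pixels, round what is visible of it).
- manip.tip_of(picture, query): "position" ([column, row] in pixels: a listed point, or the origin of a listed thing).
The state is a dict: "t": time; "joint_positions": joint angles; "qvel": joint speeds; "tau": joint torques, N m; "eef_pos": TCP position; "tcp_rot": TCP orientation; "ft_force": force on the tool from outside, world axes, zero at the start; "torque": the same for the moment, N m; "finger_gap": opening from 0.0 (shut) to 1.0 (fully open); "grip_force": force on a finger pad.
Only numpy, scipy, OpenCV 4.12 (cv2) and the standard library are available. Lean on these libraries where they do the work, as an engineer would, in place of code of your own. Each camera call takes 0.05 s, during which the arm holds its last target. There are 200 camera calls.

## Task

The lid of the round balm tin has been put on crooked and the balm will dry out. Using your fingertips only and lifting nothing, go round the lid's raised rim with your fingertips, pressing lightly, a bit at a time, until the lid is fully home all the way round. Keep off the thin middle of the lid, which dents, leave the tin standing where it is, and leave the other things alone.

Things in the scene. Friction and masses are not known exactly. Their poses are not given: they have to be found in the camera images.
- tin: Round tinplate tin of hard leather balm, 144 mm across, 79 mm high with its lid home, full, about 1.4 kg, loose on the bench. Origin: centre of its underside; z up along its axis. Wall with a blank paper band, bead at 55 to 58 mm height, above it a plain neck (137 mm across, up to 72 mm) over which the lid slides.
- lid: The tin's slip-on lid, 144 mm across, skirt 18 mm deep; it cannot turn or come off. Origin: middle of the skirt's lower edge, 61 mm above the tin's underside when home, there it stops solidly. Its raised flat rim (radius 62 to 71 mm) is the place to press. At the start it stands up to 10 mm too high, crooked. Pressing one place drives home only that side of it.
- rim0 (a point): Point on the top face of the lid's rim, 67 mm from its centre, at 0 degrees anticlockwise (seen from above) from the tin's x axis; above one of the three nibs by which the lid grips the neck: pressed here with about 8 N, this side slides down, and stays. It lies 79 mm above the tin's underside when the lid is home there.
- rim1 (a point): Point on the top face of the lid's rim, 67 mm from its centre, at 60 degrees anticlockwise (seen from above) from the tin's x axis; half-way between two nibs: about 12 N moves this side down. It lies 79 mm above the tin's underside when the lid is home there.
- rim2 (a point): Point on the top face of the lid's rim, 67 mm from its centre, at 120 degrees anticlockwise (seen from above) from the tin's x axis; above one of the three nibs by which the lid grips the neck: pressed here with about 8 N, this side slides down, and stays. It lies 79 mm above the tin's underside when the lid is home there.
- rim3 (a point): Point on the top face of the lid's rim, 67 mm from its centre, at 180 degrees anticlockwise (seen from above) from the tin's x axis; half-way between two nibs: about 12 N moves this side down. It lies 79 mm above the tin's underside when the lid is home there.
- rim4 (a point): Point on the top face of the lid's rim, 67 mm from its centre, at 240 degrees anticlockwise (seen from above) from the tin's x axis; above one of the three nibs by which the lid grips the neck: pressed here with about 8 N, this side slides down, and stays. It lies 79 mm above the tin's underside when the lid is home there.
- rim5 (a point): Point on the top face of the lid's rim, 67 mm from its centre, at 300 degrees anticlockwise (seen from above) from the tin's x axis; half-way between two nibs: about 12 N moves this side down. It lies 79 mm above the tin's underside when the lid is home there.
- lid_panel: The lid's thin sunken middle panel, 124 mm across, 3 mm below the rim; it dents if pressed, and the whole lid buckles under more than about 35 N. Origin on the axis of the lid, 15 mm under the panel's top face.
- wax_pot: Bystander: white plastic pot with a screw lid, 50 mm across and 57 mm high. Origin: centre of its underside.
- fob_dark: Bystander: brown leather key-fob blank lying flat, 28x95x5 mm. Origin: centre of its underside.
- fob_tan: Bystander: tan leather key-fob blank lying flat, 28x95x5 mm. Origin: centre of its underside.
- edge_slicker: Bystander: grooved beech edge slicker lying on its side, 27x98x27 mm. Origin: centre of its underside.
- bone_folder: Bystander: flat horn folder, 31x121x9 mm. Origin: centre of its underside.
- beeswax: Bystander: scored cake of beeswax, 35x52x19 mm. Origin: centre of its underside.
- spool_cream: Bystander: standing spool of cream thread, about 60 mm across and 50 mm high. Origin: centre of its underside.

How it is judged:
By the outcome, as a careful person would: the job done as asked, in the order asked, and still so for the second after the job is handed in, with the robot touching nothing.
It also fails if it takes over 72 s, if anything falls off the work surface, if the arm or the gripper's body presses on something with over 40 N, if the wrist force passes 120 N, or if a joint passes its speed limit or range.

## Working session

There is one attempt and no reset: what is moved stays moved. The work goes in short steps, Python scripts to look and compute and a tool call to move; the robot and the scene stay as the last step left them, time stands still between calls to the robot, and variables do not carry over. Pictures are saved under pics/ and viewed, at most 10 in all, crops included, and the job is handed in when it is done.

Besides the shell and the picture viewer there is one more tool, called after "Call:" as name(argument=value, ...) on one line, values as JSON. apply_moves: Moves the arm, as the interface text tells. Its arguments: {"type":"object","properties":{"moves":{"type":"string"}},"required":["moves"]}

```bash
mkdir -p pics; cat > h.py <<'E'
import numpy as np, cv2
from plant import manip
def ray(p,uv):
    K=np.array([[p['fx'],0,p['cx']],[0,p['fy'],p['cy']],[0,0,1.]])
    q=cv2.undistortPoints(np.array([[uv]],float),K,np.array([p['k1'],0,0,0,0.]))[0,0]
    E=np.array(p['extrinsics']); d=E[:3,:3]@np.array([q[0],q[1],1]); return E[:3,3],d/np.linalg.norm(d)
def onz(p,uv,z):
    o,d=ray(p,uv); return o+d*(z-o[2])/d[2]
def tri(rs):
    A=0;b=0
    for o,d in rs:
        M=np.eye(3)-np.outer(d,d);A=A+M;b=b+M@o
    return np.linalg.solve(A,b)
E
python3 - <<'E'
from h import *
s=manip.read_state();print({k:np.round(v,3) for k,v in s.items()},manip.tcp_to_tips)
P={n:manip.camera(n) for n in("scene","side")}
R={}
for n,p in P.items():
    cv2.imwrite(f'pics/{n}0.png',p['color'][...,::-1])
    print(n,np.round(p['extrinsics'],3).tolist(),p['fx'])
    for q in ["tin","lid","lid_panel"]+[f"rim{i}" for i in range(6)]:
        t=manip.tip_of(p,q)
        if t: R.setdefault(q,[]).append(ray(p,t[0]['position'])); print(n,q,np.round(t[0]['position'],1),round(t[0]['confidence'],2))
    for q in ["tin","lid"]:
        t=manip.silhouettes(p,q); 
        if t: print(q,t[0]['box'])
for q,r in R.items():
    if len(r)>1: x=tri(r); print(q,x.round(4),[round(float(np.linalg.norm(np.cross(d,x-o))),4) for o,d in r])
E
```

```text
{'t': np.float64(0.0), 'joint_positions': array([-1.245,  0.213, -0.035,  1.324,  0.   ,  1.571]), 'qvel': array([0.001, 0.002, 0.001, 0.   , 0.002, 0.   ]), 'tau': array([ 6.0000e-03, -6.8617e+01,  4.8711e+01,  1.8000e-02,  1.0000e-03,
        0.0000e+00]), 'eef_pos': array([ 0.16 , -0.473,  0.245]), 'tcp_rot': array([-0.001,  0.987,  0.162, -0.   ]), 'ft_force': array([ 0.176,  0.877, -1.352]), 'torque': array([0.002, 0.003, 0.003]), 'grip_force': np.float64(0.0), 'finger_gap': np.float64(1.004)} 0.014
scene [[-0.574, -0.479, 0.664, -0.271], [-0.819, 0.333, -0.468, 0.548], [0.003, -0.812, -0.583, 0.813], [0.0, 0.0, 0.0, 1.0]] 493.5806175503243
scene rim0 [352.2 180.1] 0.78
scene rim1 [352.2 180.1] 0.78
scene rim2 [352.2 180.1] 0.78
scene rim3 [352.2 180.1] 0.78
scene rim4 [352.2 180.1] 0.78
scene rim5 [352.2 180.1] 0.78
tin [324.7, 181.8, 337.4, 225.3]
lid [328.8, 182.3, 343.1, 204.0]
side [[0.834, -0.368, 0.412, -0.06], [-0.552, -0.56, 0.618, -0.989], [0.004, -0.742, -0.67, 1.093], [0.0, 0.0, 0.0, 1.0]] 543.2705921551768
side tin [318.  274.4] 0.89
side lid [322.4 259.1] 0.95
side lid_panel [316.9 261.6] 0.82
side rim0 [348.1 254.1] 0.94
side rim1 [348.1 254.1] 0.94
side rim2 [348.1 254.1] 0.94
side rim3 [348.1 254.1] 0.94
side rim4 [348.1 254.1] 0.94
side rim5 [348.1 254.1] 0.94
tin [290.2, 236.3, 350.9, 292.8]
lid [292.5, 232.8, 348.9, 282.0]
rim0 [ 0.5846 -0.2979  0.0837] [0.0029, 0.0029]
rim1 [ 0.5846 -0.2979  0.0837] [0.0029, 0.0029]
rim2 [ 0.5846 -0.2979  0.0837] [0.0029, 0.0029]
rim3 [ 0.5846 -0.2979  0.0837] [0.0029, 0.0029]
rim4 [ 0.5846 -0.2979  0.0837] [0.0029, 0.0029]
rim5 [ 0.5846 -0.2979  0.0837] [0.0029, 0.0029]
```

View pics/scene0.png

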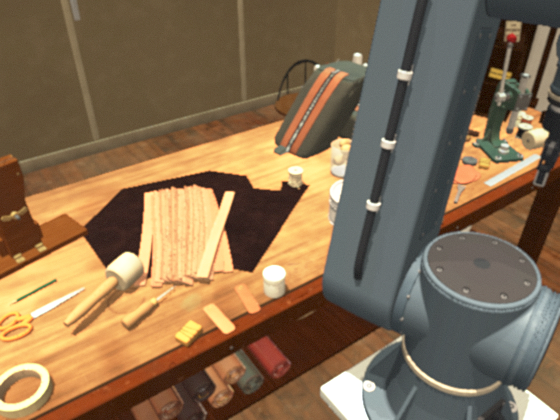

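View pics/side0.png

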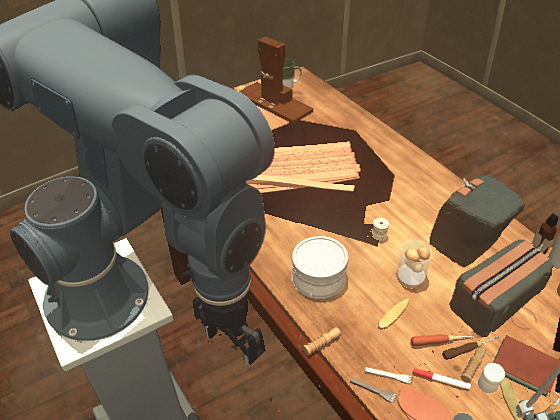

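The side view shows the tin's lid as an ellipse centred near (320,258). In the scene view the arm hides it. I'll estimate its centre and work out a move above it.

```bash
python3 - <<'E'
from h import *
p=manip.camera("side")
m=manip.silhouettes(p,"lid")[0]['pixels']; t=manip.silhouettes(p,"tin")[0]['pixels']
for k in(m,t):
    ys,xs=np.nonzero(k);print(xs.min(),xs.max(),ys.min(),ys.max(),k.sum())
for d in manip.tip_of(p,"rim0"): print('rim',np.round(d['position'],1),round(d['confidence'],2),onz(p,d['position'],.084).round(4))
for q,z in(("tin",0),("lid",.065),("lid_panel",.065)):
    for d in manip.tip_of(p,q)[:1]: print(q,onz(p,d['position'],z).round(4))
for q in("bone_folder","spool_cream","edge_slicker","wax_pot","beeswax","fob_dark"):
    for d in manip.tip_of(p,q)[:1]: print(q,d['confidence'],onz(p,d['position'],0).round(3))
c=onz(p,manip.tip_of(p,"lid")[0]['position'],.065)
from scipy.spatial.transform import Rotation as R
s=manip.read_state();q=s['tcp_rot'];M=R.from_quat([q[1],q[2],q[3],q[0]]).as_matrix()
print((M.T@(np.array([c[0],c[1],.27])-s['eef_pos'])).round(3)); print(M.round(3))
w=manip.camera("wrist");E=np.array(w['extrinsics']);print((M.T@(E[:3,3]-s['eef_pos'])).round(3),(M.T@E[:3,:3]).round(2),w['fx'])
E
```

```text
292 348 236 282 2134
292 347 235 297 2914
rim [344.7 251.1] 0.95 [ 0.5869 -0.2833  0.084 ]
rim [328.3 236.2] 0.72 [ 0.5839 -0.2172  0.084 ]
rim [338.5 269.1] 0.72 [ 0.5367 -0.323   0.084 ]
rim [311.8 274.8] 0.61 [ 0.4711 -0.3015  0.084 ]
rim [307.3 238.6] 0.6 [ 0.533  -0.1942  0.084 ]
rim [291.8 262.3] 0.6 [ 0.4532 -0.2407  0.084 ]
tin [ 0.5248 -0.2552  0.    ]
lid [ 0.5352 -0.2575  0.065 ]
lid_panel [ 0.5242 -0.2543  0.065 ]
bone_folder 0.89 [ 0.602 -0.464  0.   ]
spool_cream 0.74 [ 0.756 -0.228  0.   ]
edge_slicker 0.98 [ 0.412 -0.432  0.   ]
[ 0.425 -0.085 -0.025]
[[ 0.947  0.32  -0.   ]
 [ 0.32  -0.947  0.   ]
 [ 0.    -0.    -1.   ]]
[ 0.073  0.    -0.128] [[ 0.   -0.96 -0.29]
 [ 1.    0.    0.  ]
 [-0.   -0.29  0.96]] 374.73087360131467
```

Call:
apply_moves(moves="0.03 -0.006 -0.006 0 0 0 0; 0.04 -0.008 -0.006 0 0 0 0; 0.04 -0.008 -0.006 0 0 0 0; 0.04 -0.008 -0.006 0 0 0 0; 0.04 -0.008 -0.006 0 0 0 0")

```text
t: 2.37
eef_pos: [0.3292, -0.3756, 0.2757]
tcp_rot: [0.0, 0.987, 0.162, 0.0]
ft_force: [-0.1, -0.8, -0.4]
finger_gap: 0.297
grip_force: 0.0
```

Call:
apply_moves(moves="0.04 -0.008 0 0 0 0 0; 0.04 -0.008 0 0 0 0 0; 0.04 -0.008 0 0 0 0 0; 0.04 -0.008 0 0 0 0 0; 0.04 -0.008 0 0 0 0 0")

```text
t: 2.78
eef_pos: [0.5061, -0.2735, 0.2754]
tcp_rot: [0.0, 0.987, 0.162, 0.0]
ft_force: [0.0, -0.5, 0.9]
finger_gap: 0.001
grip_force: 0.0
```

Call:
apply_moves(moves="0.03 -0.008 0 0 0 0 0; 0 0 0 0 0 0 0; 0 0 0 0 0 0 0; 0 0 0 0 0 0 0")

```text
t: 3.12
eef_pos: [0.5302, -0.2579, 0.2752]
tcp_rot: [-0.0, 0.987, 0.162, -0.0]
ft_force: [-0.8, 0.0, -0.2]
finger_gap: 0.004
grip_force: 0.0
```

```bash
cat > look.py <<'E'
from h import *
import sys
from scipy.optimize import least_squares
n=sys.argv[1]
s=manip.read_state();print('t',s['t'],s['eef_pos'].round(4),s['ft_force'].round(2),s['finger_gap'],manip.tcp_to_tips)
for cam in sys.argv[2:]:
    p=manip.camera(cam);cv2.imwrite(f'pics/{cam}{n}.png',p['color'][...,::-1])
    D=manip.tip_of(p,"rim0")
    for d in D: print(cam,np.round(d['position'],1),round(d['confidence'],2),onz(p,d['position'],.084).round(4))
    for q,z in(("tin",0),("lid",.065),("lid_panel",.065)):
        for d in manip.tip_of(p,q)[:1]: print(q,onz(p,d['position'],z).round(4))
    # fit: points at 60deg on tilted plane: centre, phase, heights
    rs=[ray(p,d['position']) for d in D if d['confidence']>.4]
    if len(rs)<4: continue
    def pts(v,k): 
        a=v[2]+k*np.pi/3; return np.array([v[0]+.067*np.cos(a),v[1]+.067*np.sin(a),v[3]+v[4]*np.cos(a)+v[5]*np.sin(a)])
    best=None
    for ph in np.radians([0,15,30,45]):
        def f(v):
            o=[]
            for O,d in rs:
                e=min((np.cross(d,pts(v,k)-O) for k in range(6)),key=np.linalg.norm);o+=list(e)
            return np.array(o+[(v[3]-.084)*.1])
        r=least_squares(f,[.527,-.258,ph,.084,0,0])
        if best is None or r.cost<best.cost: best=r
    v=best.x;print('fit c',v[:2].round(4),'ph',np.degrees(v[2]).round(1),'h',v[3:].round(4),'rms',np.sqrt(2*best.cost/len(rs)).round(4))
    for k in range(6): print(' rim',k,pts(v,k).round(4))
E
python3 look.py 1 wrist side scene
```

```text
t 3.1167 [ 0.5302 -0.2579  0.2752] [-0.81  0.05 -0.22] 0.0038985773596178614 0.014
wrist [358.  208.1] 0.92 [ 0.5319 -0.3285  0.084 ]
wrist [231.7 243.7] 0.68 [ 0.4631 -0.2314  0.084 ]
wrist [305.1 258.9] 0.68 [ 0.4704 -0.3003  0.084 ]
wrist [258.  116.4] 0.66 [ 0.5792 -0.2198  0.084 ]
wrist [209.5 176.3] 0.66 [ 0.5173 -0.1952  0.084 ]
tin [ 0.5246 -0.2597  0.    ]
lid [ 0.5383 -0.2552  0.065 ]
lid_panel [ 0.5267 -0.2642  0.065 ]
fit c [ 0.5252 -0.26  ] ph 36.3 h [ 0.0863  0.0008 -0.0021] rms 0.0012
 rim 0 [ 0.5791 -0.2204  0.0856]
 rim 1 [ 0.5178 -0.1935  0.0841]
 rim 2 [ 0.4638 -0.2331  0.0847]
 rim 3 [ 0.4712 -0.2997  0.0869]
 rim 4 [ 0.5326 -0.3266  0.0885]
 rim 5 [ 0.5865 -0.2869  0.0878]
side [309.  271.2] 0.91 [ 0.4721 -0.2883  0.084 ]
side [329.  235.9] 0.82 [ 0.5861 -0.2174  0.084 ]
side [293.2 260.9] 0.76 [ 0.4587 -0.2387  0.084 ]
side [338.8 270.2] 0.7 [ 0.5351 -0.3262  0.084 ]
side [346.1 253.9] 0.56 [ 0.5839 -0.2929  0.084 ]
tin [ 0.5245 -0.2596  0.    ]
lid [ 0.5294 -0.2515  0.065 ]
lid_panel [ 0.525  -0.2545  0.065 ]
fit c [ 0.5142 -0.274 ] ph 33.4 h [ 0.1036  0.0015 -0.0055] rms 0.0053
 rim 0 [ 0.5702 -0.2371  0.1019]
 rim 1 [ 0.5102 -0.2071  0.098 ]
 rim 2 [ 0.4543 -0.244   0.0998]
 rim 3 [ 0.4583 -0.3108  0.1054]
 rim 4 [ 0.5182 -0.3408  0.1092]
 rim 5 [ 0.5741 -0.304   0.1075]
tin [ 0.7641 -0.2292  0.    ]
lid [0.3766 0.1837 0.065 ]
```

View pics/wrist1.png

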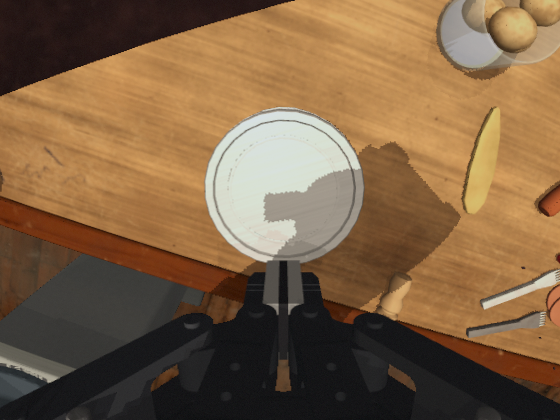

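The lid's outline is centred near (284,187) and spans columns 206–363. Nothing stands close to it, and the fingers are shut. Next I'll compute the tool-frame offsets to the rim points.

```bash
python3 - <<'E'
from h import *
p=manip.camera("wrist")
print(onz(p,(284,187),.082), )
c=np.array([.5248,-.2597]);s=manip.read_state()
T=np.array([[.947,.32],[.32,-.947]])
for k in range(6):
    a=np.radians(36+60*k);w=c+.067*np.array([np.cos(a),np.sin(a)])
    print(k,w.round(4),(T@(w-s['eef_pos'][:2])*1000).round(1))
E
```

```text
[ 0.52882444 -0.25975599  0.082     ]
0 [ 0.579  -0.2203] [ 58.  -19.9]
1 [ 0.5178 -0.1931] [  8.8 -65.3]
2 [ 0.4636 -0.2324] [-55.2 -45.3]
3 [ 0.4706 -0.2991] [-69.9  20. ]
4 [ 0.5318 -0.3263] [-20.6  65.4]
5 [ 0.586 -0.287] [43.3 45.4]
```

Call:
apply_moves(moves="-0.0103 0.0327 0.02 0 0 0 0; -0.0103 0.0327 0.03 0 0 0 0; 0 0 0.04 0 0 0 0; 0 0 0.04 0 0 0 0; 0 0 0.03 0 0 0 0")

```text
t: 4.33
eef_pos: [0.5306, -0.3234, 0.1146]
tcp_rot: [-0.001, 0.987, 0.162, -0.001]
ft_force: [-0.1, -0.4, -0.3]
finger_gap: 0.001
grip_force: 0.0
```

Call:
apply_moves(moves="0 0 0 0 0 0 0; 0 0 0.002 0 0 0 0; 0 0 0.002 0 0 0 0; 0 0 0 0 0 0 0")

```text
t: 4.67
eef_pos: [0.5329, -0.324, 0.1161]
tcp_rot: [0.001, 0.987, 0.162, 0.001]
ft_force: [0.1, -0.1, -0.0]
finger_gap: 0.002
grip_force: 0.0
```

Call:
apply_moves(moves="0 0.002 0.003 0 0 0 0; 0 0 0.003 0 0 0 0; 0 0 0.002 0 0 0 0; 0 0 0 0 0 0 0")

```text
t: 5.0
eef_pos: [0.5323, -0.3253, 0.1057]
tcp_rot: [-0.0, 0.987, 0.162, -0.0]
ft_force: [-0.6, 0.7, -0.3]
finger_gap: 0.0
grip_force: 0.0
```

Call:
apply_moves(moves="0 0.001 0.002 0 0 0 0; 0 0 0.002 0 0 0 0; 0 0 0 0 0 0 0")

```text
t: 5.25
eef_pos: [0.5326, -0.3262, 0.1014]
tcp_rot: [-0.0, 0.987, 0.162, -0.0]
ft_force: [-0.2, -0.0, -0.5]
finger_gap: 0.001
grip_force: 0.0
```

Call:
apply_moves(moves="0 0 0.001 0 0 0 0; 0 0 0.001 0 0 0 0; 0 0 0 0 0 0 0")

```text
t: 5.5
eef_pos: [0.5328, -0.3263, 0.0999]
tcp_rot: [0.0, 0.987, 0.162, 0.0]
ft_force: [-0.6, 0.6, 0.6]
finger_gap: 0.003
grip_force: 0.5
```

Call:
apply_moves(moves="0 0 0.001 0 0 0 0; 0 0 0 0 0 0 0")

```text
t: 5.67
eef_pos: [0.5328, -0.3264, 0.0992]
tcp_rot: [0.0, 0.987, 0.162, 0.0]
ft_force: [-1.8, 0.7, 5.1]
finger_gap: 0.006
grip_force: 2.7
```

Call:
apply_moves(moves="0 0 0.001 0 0 0 0; 0 0 0 0 0 0 0")

```text
t: 5.83
eef_pos: [0.5329, -0.3264, 0.0984]
tcp_rot: [0.0, 0.987, 0.162, 0.0]
ft_force: [-2.0, 0.3, 6.7]
finger_gap: 0.001
grip_force: 3.3
```

Call:
apply_moves(moves="0 0 0.001 0 0 0 0; 0 0 0 0 0 0 0")

```text
t: 6.0
eef_pos: [0.5329, -0.3264, 0.0974]
tcp_rot: [0.0, 0.987, 0.162, 0.0]
ft_force: [-1.7, 0.7, 6.9]
finger_gap: 0.004
grip_force: 3.5
```

Call:
apply_moves(moves="0 0 -0.012 0 0 0 0; 0.032 -0.01 0 0 0 0 0; 0.032 -0.01 0 0 0 0 0; 0 0 0.007 0 0 0 0; 0 0 0 0 0 0 0")

```text
t: 6.42
eef_pos: [0.5876, -0.2856, 0.1006]
tcp_rot: [-0.0, 0.987, 0.163, -0.0]
ft_force: [-0.8, 0.9, -0.3]
finger_gap: -0.001
grip_force: 0.0
```

Call:
apply_moves(moves="0 0 0.001 0 0 0 0; 0 0 0 0 0 0 0")

```text
t: 6.58
eef_pos: [0.5863, -0.2872, 0.1008]
tcp_rot: [-0.0, 0.987, 0.162, -0.0]
ft_force: [0.1, -0.3, 0.6]
finger_gap: -0.001
grip_force: 0.0
```

Position (.586,-.287) matches rim "5".

Call:
apply_moves(moves="0 0 0.0015 0 0 0 0; 0 0 0 0 0 0 0")

```text
t: 6.75
eef_pos: [0.5864, -0.2874, 0.0994]
tcp_rot: [0.0, 0.987, 0.162, -0.0]
ft_force: [-0.0, -0.6, -0.3]
finger_gap: -0.001
grip_force: 0.0
```

Call:
apply_moves(moves="0 0 0.001 0 0 0 0; 0 0 0 0 0 0 0")

```text
t: 6.92
eef_pos: [0.5867, -0.2873, 0.0987]
tcp_rot: [0.0, 0.987, 0.162, 0.0]
ft_force: [-3.8, -1.0, 4.1]
finger_gap: -0.001
grip_force: 2.3
```

Call:
apply_moves(moves="0 0 0.001 0 0 0 0; 0 0 0 0 0 0 0")

```text
t: 7.08
eef_pos: [0.5868, -0.2873, 0.0981]
tcp_rot: [0.0, 0.987, 0.162, 0.0]
ft_force: [-3.6, -0.3, 8.4]
finger_gap: -0.003
grip_force: 4.3
```

Call:
apply_moves(moves="0 0 0.001 0 0 0 0; 0 0 0 0 0 0 0")

```text
t: 7.25
eef_pos: [0.5869, -0.2873, 0.0973]
tcp_rot: [0.0, 0.987, 0.162, 0.0]
ft_force: [-3.8, -0.3, 9.7]
finger_gap: 0.002
grip_force: 5.0
```

Call:
apply_moves(moves="0 0 0.001 0 0 0 0; 0 0 0 0 0 0 0")

```text
t: 7.42
eef_pos: [0.587, -0.2872, 0.0963]
tcp_rot: [0.0, 0.987, 0.162, 0.0]
ft_force: [-3.2, 0.8, 10.3]
finger_gap: 0.001
grip_force: 5.2
```

Call:
apply_moves(moves="0 0 -0.012 0 0 0 0; 0.0073 -0.0325 0 0 0 0 0; 0.0073 -0.0325 0 0 0 0 0; 0 0 0.007 0 0 0 0; 0 0 0 0 0 0 0")

```text
t: 7.83
eef_pos: [0.5795, -0.2192, 0.0999]
tcp_rot: [-0.0, 0.987, 0.163, -0.0]
ft_force: [0.2, -0.3, 0.1]
finger_gap: 0.002
grip_force: 0.0
```

Call:
apply_moves(moves="0 0 0.001 0 0 0 0; 0 0 0 0 0 0 0")

```text
t: 8.0
eef_pos: [0.58, -0.2213, 0.0994]
tcp_rot: [0.0, 0.987, 0.162, -0.0]
ft_force: [0.1, -0.1, -0.5]
finger_gap: -0.002
grip_force: 0.0
```

Call:
apply_moves(moves="0 0 0.001 0 0 0 0; 0 0 0 0 0 0 0")

```text
t: 8.17
eef_pos: [0.58, -0.2213, 0.0982]
tcp_rot: [0.0, 0.987, 0.162, -0.0]
ft_force: [0.8, -0.2, 0.3]
finger_gap: -0.001
grip_force: 0.0
```

Call:
apply_moves(moves="0 0 0.001 0 0 0 0; 0 0 0 0 0 0 0")

```text
t: 8.33
eef_pos: [0.5799, -0.2209, 0.0972]
tcp_rot: [-0.0, 0.987, 0.162, -0.0]
ft_force: [-0.0, -0.6, 0.1]
finger_gap: 0.001
grip_force: 0.0
```

Call:
apply_moves(moves="0 0 0.001 0 0 0 0; 0 0 0 0 0 0 0")

```text
t: 8.5
eef_pos: [0.5801, -0.2208, 0.0965]
tcp_rot: [0.0, 0.987, 0.162, 0.0]
ft_force: [-0.2, -0.7, 1.9]
finger_gap: 0.0
grip_force: 0.7
```

Call:
apply_moves(moves="0 0 0.001 0 0 0 0; 0 0 0 0 0 0 0")

```text
t: 8.67
eef_pos: [0.5802, -0.2207, 0.0958]
tcp_rot: [0.0, 0.987, 0.162, 0.0]
ft_force: [-1.4, -0.7, 6.2]
finger_gap: -0.001
grip_force: 2.8
```

Call:
apply_moves(moves="0 0 0.001 0 0 0 0; 0 0 0 0 0 0 0")

```text
t: 8.83
eef_pos: [0.5802, -0.2207, 0.0948]
tcp_rot: [0.0, 0.987, 0.162, 0.0]
ft_force: [-1.2, -0.4, 5.9]
finger_gap: -0.0
grip_force: 3.3
```

Call:
apply_moves(moves="0 0 -0.012 0 0 0 0; -0.0246 -0.0227 0 0 0 0 0; -0.0246 -0.0227 0 0 0 0 0; 0 0 0.005 0 0 0 0; 0 0 0 0 0 0 0")

```text
t: 9.25
eef_pos: [0.5173, -0.1926, 0.101]
tcp_rot: [-0.0, 0.987, 0.162, -0.001]
ft_force: [0.1, -1.2, -0.2]
finger_gap: 0.006
grip_force: 0.0
```

Call:
apply_moves(moves="0 0 0.0015 0 0 0 0; 0 0 0 0 0 0 0")

```text
t: 9.42
eef_pos: [0.5197, -0.1937, 0.0999]
tcp_rot: [0.0, 0.987, 0.162, 0.0]
ft_force: [-0.1, -0.4, 0.4]
finger_gap: -0.002
grip_force: 0.0
```

Call:
apply_moves(moves="0 0 0.0015 0 0 0 0; 0 0 0 0 0 0 0")

```text
t: 9.58
eef_pos: [0.5194, -0.1935, 0.0981]
tcp_rot: [0.0, 0.987, 0.162, 0.0]
ft_force: [-0.7, -0.7, 0.5]
finger_gap: -0.002
grip_force: 0.0
```

Call:
apply_moves(moves="0 0 0.001 0 0 0 0; 0 0 0 0 0 0 0")

```text
t: 9.75
eef_pos: [0.519, -0.1934, 0.0971]
tcp_rot: [-0.0, 0.987, 0.162, -0.0]
ft_force: [-0.7, 0.6, -0.8]
finger_gap: -0.001
grip_force: 0.0
```

Call:
apply_moves(moves="0 0 0.001 0 0 0 0; 0 0 0 0 0 0 0")

```text
t: 9.92
eef_pos: [0.5188, -0.1933, 0.0962]
tcp_rot: [-0.0, 0.987, 0.162, -0.0]
ft_force: [0.8, -0.0, -0.2]
finger_gap: -0.0
grip_force: 0.0
```

Call:
apply_moves(moves="0 0 0.001 0 0 0 0; 0 0 0 0 0 0 0")

```text
t: 10.08
eef_pos: [0.5189, -0.1933, 0.0954]
tcp_rot: [0.0, 0.987, 0.162, 0.0]
ft_force: [0.3, -0.6, 1.1]
finger_gap: -0.003
grip_force: 0.6
```

Call:
apply_moves(moves="0 0 0.001 0 0 0 0; 0 0 0 0 0 0 0")

```text
t: 10.25
eef_pos: [0.519, -0.1933, 0.0948]
tcp_rot: [0.0, 0.987, 0.162, 0.0]
ft_force: [-1.6, 0.8, 7.5]
finger_gap: 0.001
grip_force: 4.0
```

Call:
apply_moves(moves="0 0 0.001 0 0 0 0; 0 0 0 0 0 0 0")

```text
t: 10.42
eef_pos: [0.519, -0.1933, 0.0939]
tcp_rot: [0.0, 0.987, 0.162, 0.0]
ft_force: [-2.7, 1.9, 10.0]
finger_gap: -0.003
grip_force: 5.2
```

Call:
apply_moves(moves="0 0 -0.012 0 0 0 0; -0.032 0.01 0 0 0 0 0; -0.032 0.01 0 0 0 0 0; 0 0 0.005 0 0 0 0; 0 0 0 0 0 0 0")

```text
t: 10.83
eef_pos: [0.4634, -0.2333, 0.1]
tcp_rot: [-0.0, 0.987, 0.161, -0.0]
ft_force: [0.1, -0.2, -0.5]
finger_gap: 0.003
grip_force: 0.0
```

Call:
apply_moves(moves="0 0 0.0015 0 0 0 0; 0 0 0 0 0 0 0")

```text
t: 11.0
eef_pos: [0.4651, -0.2324, 0.0987]
tcp_rot: [-0.0, 0.987, 0.162, 0.0]
ft_force: [0.5, -0.1, -0.1]
finger_gap: -0.002
grip_force: 0.0
```

Call:
apply_moves(moves="0 0 0.0015 0 0 0 0; 0 0 0 0 0 0 0")

```text
t: 11.17
eef_pos: [0.465, -0.2323, 0.0971]
tcp_rot: [-0.0, 0.987, 0.163, -0.0]
ft_force: [-0.1, 0.2, -0.1]
finger_gap: -0.002
grip_force: 0.0
```

Call:
apply_moves(moves="0 0 0.001 0 0 0 0; 0 0 0 0 0 0 0")

```text
t: 11.33
eef_pos: [0.4648, -0.2325, 0.0962]
tcp_rot: [-0.0, 0.987, 0.162, -0.0]
ft_force: [0.5, 0.3, -0.4]
finger_gap: -0.004
grip_force: 0.0
```

Call:
apply_moves(moves="0 0 0.001 0 0 0 0; 0 0 0 0 0 0 0")

```text
t: 11.5
eef_pos: [0.4648, -0.2327, 0.0954]
tcp_rot: [0.0, 0.987, 0.162, 0.0]
ft_force: [-0.2, 0.3, 2.8]
finger_gap: 0.003
grip_force: 1.5
```

Call:
apply_moves(moves="0 0 0.001 0 0 0 0; 0 0 0 0 0 0 0")

```text
t: 11.67
eef_pos: [0.4648, -0.2327, 0.0946]
tcp_rot: [0.0, 0.987, 0.162, 0.0]
ft_force: [-1.1, 2.3, 6.8]
finger_gap: 0.001
grip_force: 3.2
```

Call:
apply_moves(moves="0 0 0.001 0 0 0 0; 0 0 0 0 0 0 0")

```text
t: 11.83
eef_pos: [0.4648, -0.2327, 0.0937]
tcp_rot: [0.0, 0.987, 0.162, 0.0]
ft_force: [-1.6, 2.1, 6.8]
finger_gap: 0.001
grip_force: 3.5
```

Call:
apply_moves(moves="0 0 -0.012 0 0 0 0; -0.0073 0.0325 0 0 0 0 0; -0.0073 0.0325 0 0 0 0 0; 0 0 0.004 0 0 0 0; 0 0 0 0 0 0 0")

```text
t: 12.25
eef_pos: [0.4712, -0.3001, 0.1006]
tcp_rot: [-0.0, 0.987, 0.161, -0.0]
ft_force: [-0.3, 1.0, -0.8]
finger_gap: -0.005
grip_force: 0.0
```

Call:
apply_moves(moves="0 0 0.001 0 0 0 0; 0 0 0 0 0 0 0")

```text
t: 12.42
eef_pos: [0.4713, -0.2982, 0.1001]
tcp_rot: [-0.0, 0.987, 0.162, -0.0]
ft_force: [-0.2, -0.5, -0.5]
finger_gap: 0.005
grip_force: 0.0
```

Call:
apply_moves(moves="0 0 0.001 0 0 0 0; 0 0 0 0 0 0 0")

```text
t: 12.58
eef_pos: [0.4716, -0.2983, 0.0994]
tcp_rot: [-0.0, 0.987, 0.163, -0.0]
ft_force: [0.7, 1.1, 0.7]
finger_gap: -0.0
grip_force: 0.0
```

Call:
apply_moves(moves="0 0 0.001 0 0 0 0; 0 0 0 0 0 0 0")

```text
t: 12.75
eef_pos: [0.4716, -0.2987, 0.0983]
tcp_rot: [-0.0, 0.987, 0.162, -0.0]
ft_force: [-0.0, -0.2, -1.1]
finger_gap: 0.002
grip_force: 0.0
```

Call:
apply_moves(moves="0 0 0.001 0 0 0 0; 0 0 0 0 0 0 0")

```text
t: 12.92
eef_pos: [0.4715, -0.2989, 0.0972]
tcp_rot: [-0.0, 0.987, 0.162, -0.0]
ft_force: [0.3, 0.4, 0.5]
finger_gap: 0.004
grip_force: 0.0
```

Call:
apply_moves(moves="0 0 0.001 0 0 0 0; 0 0 0 0 0 0 0")

```text
t: 13.08
eef_pos: [0.4715, -0.2989, 0.0962]
tcp_rot: [-0.0, 0.987, 0.162, -0.0]
ft_force: [0.1, -0.0, -0.2]
finger_gap: -0.001
grip_force: 0.0
```

Call:
apply_moves(moves="0 0 0.001 0 0 0 0; 0 0 0 0 0 0 0")

```text
t: 13.25
eef_pos: [0.4717, -0.2991, 0.0955]
tcp_rot: [0.0, 0.987, 0.162, 0.0]
ft_force: [-1.9, 0.4, 4.4]
finger_gap: 0.002
grip_force: 2.1
```

Call:
apply_moves(moves="0 0 0.001 0 0 0 0; 0 0 0 0 0 0 0")

```text
t: 13.42
eef_pos: [0.4717, -0.2992, 0.0949]
tcp_rot: [0.0, 0.987, 0.162, 0.0]
ft_force: [-2.7, 1.4, 9.1]
finger_gap: 0.0
grip_force: 4.4
```

Call:
apply_moves(moves="0 0 0.001 0 0 0 0; 0 0 0 0 0 0 0")

```text
t: 13.58
eef_pos: [0.4717, -0.2993, 0.094]
tcp_rot: [0.0, 0.987, 0.162, 0.0]
ft_force: [-2.9, -0.3, 10.6]
finger_gap: -0.004
grip_force: 5.1
```

Call:
apply_moves(moves="0 0 -0.012 0 0 0 0; 0.0246 0.0227 0 0 0 0 0; 0.0246 0.0227 0 0 0 0 0; 0 0 0.006 0 0 0 0; 0 0 0 0 0 0 0")

```text
t: 14.0
eef_pos: [0.5334, -0.3264, 0.0979]
tcp_rot: [-0.0, 0.987, 0.162, -0.0]
ft_force: [-0.8, 0.5, -0.6]
finger_gap: 0.001
grip_force: 0.0
```

Call:
apply_moves(moves="0 0 0.0015 0 0 0 0; 0 0 0 0 0 0 0")

```text
t: 14.17
eef_pos: [0.5318, -0.3259, 0.0976]
tcp_rot: [-0.0, 0.987, 0.162, -0.0]
ft_force: [0.1, 0.5, 0.1]
finger_gap: -0.004
grip_force: 0.0
```

Call:
apply_moves(moves="0 0 0.0015 0 0 0 0; 0 0 0 0 0 0 0")

```text
t: 14.33
eef_pos: [0.5322, -0.3261, 0.0965]
tcp_rot: [-0.0, 0.987, 0.162, -0.0]
ft_force: [-0.3, -0.0, -0.4]
finger_gap: -0.002
grip_force: 0.0
```

Call:
apply_moves(moves="0 0 0.001 0 0 0 0; 0 0 0 0 0 0 0")

```text
t: 14.5
eef_pos: [0.5325, -0.3262, 0.0955]
tcp_rot: [0.0, 0.987, 0.162, 0.0]
ft_force: [-0.0, 0.3, -0.4]
finger_gap: -0.002
grip_force: 0.0
```

Call:
apply_moves(moves="0 0 0.001 0 0 0 0; 0 0 0 0 0 0 0")

```text
t: 14.67
eef_pos: [0.5328, -0.3263, 0.0947]
tcp_rot: [0.0, 0.987, 0.162, 0.0]
ft_force: [-0.7, 0.6, 3.9]
finger_gap: 0.0
grip_force: 2.2
```

Call:
apply_moves(moves="0 0 0.001 0 0 0 0; 0 0 0 0 0 0 0")

```text
t: 14.83
eef_pos: [0.5328, -0.3264, 0.0938]
tcp_rot: [0.0, 0.987, 0.162, 0.0]
ft_force: [-1.7, 0.9, 6.1]
finger_gap: 0.004
grip_force: 3.2
```

Call:
apply_moves(moves="0 0 0.001 0 0 0 0; 0 0 0 0 0 0 0")

```text
t: 15.0
eef_pos: [0.5328, -0.3264, 0.0929]
tcp_rot: [0.0, 0.987, 0.162, 0.0]
ft_force: [-2.0, 0.8, 7.4]
finger_gap: 0.0
grip_force: 3.5
```

Call:
apply_moves(moves="0 0 0.0005 0 0 0 0; 0 0 0 0 0 0 0")

```text
t: 15.17
eef_pos: [0.5328, -0.3265, 0.0927]
tcp_rot: [0.0, 0.987, 0.162, 0.0]
ft_force: [-2.7, 1.1, 10.6]
finger_gap: 0.004
grip_force: 5.2
```

Call:
apply_moves(moves="0 0 0.0005 0 0 0 0; 0 0 0 0 0 0 0")

```text
t: 15.33
eef_pos: [0.5329, -0.3265, 0.0925]
tcp_rot: [0.0, 0.987, 0.162, 0.0]
ft_force: [-4.6, 1.5, 14.5]
finger_gap: -0.001
grip_force: 7.3
```

Call:
apply_moves(moves="0 0 -0.012 0 0 0 0; 0.032 -0.01 0 0 0 0 0; 0.032 -0.01 0 0 0 0 0; 0 0 0.006 0 0 0 0; 0 0 0 0 0 0 0")

```text
t: 15.75
eef_pos: [0.5876, -0.2855, 0.0962]
tcp_rot: [-0.0, 0.987, 0.163, -0.0]
ft_force: [-0.8, -0.5, -0.7]
finger_gap: 0.002
grip_force: 0.0
```

Call:
apply_moves(moves="0 0 0.0015 0 0 0 0; 0 0 0 0 0 0 0")

```text
t: 15.92
eef_pos: [0.5862, -0.2872, 0.0957]
tcp_rot: [-0.0, 0.987, 0.162, -0.0]
ft_force: [-1.1, -0.2, 0.3]
finger_gap: -0.003
grip_force: 0.0
```

Call:
apply_moves(moves="0 0 0.001 0 0 0 0; 0 0 0 0 0 0 0")

```text
t: 16.08
eef_pos: [0.5864, -0.2874, 0.0949]
tcp_rot: [0.0, 0.987, 0.162, -0.0]
ft_force: [0.2, 0.8, 0.5]
finger_gap: 0.001
grip_force: 0.0
```

Call:
apply_moves(moves="0 0 0.001 0 0 0 0; 0 0 0 0 0 0 0")

```text
t: 16.25
eef_pos: [0.5867, -0.2871, 0.0939]
tcp_rot: [0.0, 0.987, 0.162, 0.0]
ft_force: [-0.1, -0.1, -0.9]
finger_gap: 0.002
grip_force: 0.0
```

Call:
apply_moves(moves="0 0 0.001 0 0 0 0; 0 0 0 0 0 0 0")

```text
t: 16.42
eef_pos: [0.5869, -0.2871, 0.0933]
tcp_rot: [0.0, 0.987, 0.162, 0.0]
ft_force: [-3.2, -0.2, 5.0]
finger_gap: -0.0
grip_force: 3.0
```

Call:
apply_moves(moves="0 0 0.0005 0 0 0 0; 0 0 0 0 0 0 0")

```text
t: 16.58
eef_pos: [0.587, -0.287, 0.0931]
tcp_rot: [0.0, 0.987, 0.162, 0.0]
ft_force: [-3.8, 0.9, 9.5]
finger_gap: 0.0
grip_force: 4.4
```

Call:
apply_moves(moves="0 0 0.0005 0 0 0 0; 0 0 0 0 0 0 0")

```text
t: 16.75
eef_pos: [0.587, -0.2871, 0.0927]
tcp_rot: [0.0, 0.987, 0.162, 0.0]
ft_force: [-4.1, 0.8, 10.6]
finger_gap: -0.003
grip_force: 5.1
```

Call:
apply_moves(moves="0 0 0.0005 0 0 0 0; 0 0 0 0 0 0 0")

```text
t: 16.92
eef_pos: [0.5871, -0.287, 0.0924]
tcp_rot: [0.0, 0.987, 0.162, 0.0]
ft_force: [-4.7, 1.0, 13.6]
finger_gap: 0.004
grip_force: 6.3
```

Call:
apply_moves(moves="0 0 -0.012 0 0 0 0; 0.0073 -0.0325 0 0 0 0 0; 0.0073 -0.0325 0 0 0 0 0; 0 0 0.006 0 0 0 0; 0 0 0 0 0 0 0")

```text
t: 17.33
eef_pos: [0.5797, -0.2191, 0.0969]
tcp_rot: [-0.0, 0.987, 0.163, -0.0]
ft_force: [-0.3, 0.5, 0.2]
finger_gap: -0.0
grip_force: 0.0
```

Call:
apply_moves(moves="0 0 0.0015 0 0 0 0; 0 0 0 0 0 0 0")

```text
t: 17.5
eef_pos: [0.58, -0.2212, 0.0957]
tcp_rot: [0.0, 0.987, 0.162, -0.0]
ft_force: [-1.5, -0.5, 0.3]
finger_gap: 0.003
grip_force: 0.0
```

Call:
apply_moves(moves="0 0 0.001 0 0 0 0; 0 0 0 0 0 0 0")

```text
t: 17.67
eef_pos: [0.58, -0.2213, 0.0947]
tcp_rot: [-0.0, 0.987, 0.162, -0.0]
ft_force: [-0.2, 1.0, -0.8]
finger_gap: 0.001
grip_force: 0.0
```

Call:
apply_moves(moves="0 0 0.001 0 0 0 0; 0 0 0 0 0 0 0")

```text
t: 17.83
eef_pos: [0.5799, -0.2209, 0.0937]
tcp_rot: [-0.0, 0.987, 0.162, -0.0]
ft_force: [-0.8, 0.0, 0.4]
finger_gap: -0.001
grip_force: 0.0
```

Call:
apply_moves(moves="0 0 0.001 0 0 0 0; 0 0 0 0 0 0 0")

```text
t: 18.0
eef_pos: [0.5801, -0.2208, 0.093]
tcp_rot: [0.0, 0.987, 0.162, 0.0]
ft_force: [-0.8, -1.2, 1.8]
finger_gap: -0.0
grip_force: 1.1
```

Call:
apply_moves(moves="0 0 0.0005 0 0 0 0; 0 0 0 0 0 0 0")

```text
t: 18.17
eef_pos: [0.5801, -0.2207, 0.0928]
tcp_rot: [0.0, 0.987, 0.162, 0.0]
ft_force: [-2.3, -0.9, 6.2]
finger_gap: 0.003
grip_force: 3.3
```

Call:
apply_moves(moves="0 0 0.0005 0 0 0 0; 0 0 0 0 0 0 0")

```text
t: 18.33
eef_pos: [0.5802, -0.2208, 0.0926]
tcp_rot: [0.0, 0.987, 0.162, 0.0]
ft_force: [-3.0, -0.4, 11.7]
finger_gap: -0.002
grip_force: 5.4
```

Call:
apply_moves(moves="0 0 0.0005 0 0 0 0; 0 0 0 0 0 0 0")

```text
t: 18.5
eef_pos: [0.5802, -0.2208, 0.0924]
tcp_rot: [0.0, 0.987, 0.162, 0.0]
ft_force: [-5.1, 0.7, 15.7]
finger_gap: 0.001
grip_force: 7.4
```

Call:
apply_moves(moves="0 0 0.0005 0 0 0 0; 0 0 0 0 0 0 0")

```text
t: 18.67
eef_pos: [0.5803, -0.2209, 0.0923]
tcp_rot: [0.001, 0.987, 0.162, 0.001]
ft_force: [-6.5, 1.2, 19.0]
finger_gap: -0.001
grip_force: 9.5
```

Call:
apply_moves(moves="0 0 -0.012 0 0 0 0; -0.0246 -0.0227 0 0 0 0 0; -0.0246 -0.0227 0 0 0 0 0; 0 0 0.006 0 0 0 0; 0 0 0 0 0 0 0")

```text
t: 19.08
eef_pos: [0.5172, -0.1926, 0.0963]
tcp_rot: [-0.0, 0.987, 0.162, -0.001]
ft_force: [-0.9, 0.1, -0.3]
finger_gap: 0.001
grip_force: 0.0
```

Call:
apply_moves(moves="0 0 0.0015 0 0 0 0; 0 0 0 0 0 0 0")

```text
t: 19.25
eef_pos: [0.5197, -0.1937, 0.0955]
tcp_rot: [0.0, 0.987, 0.162, 0.0]
ft_force: [0.7, -0.6, 0.0]
finger_gap: 0.001
grip_force: 0.0
```

Call:
apply_moves(moves="0 0 0.001 0 0 0 0; 0 0 0 0 0 0 0")

```text
t: 19.42
eef_pos: [0.5194, -0.1936, 0.0942]
tcp_rot: [0.0, 0.987, 0.162, 0.0]
ft_force: [-0.5, -0.4, 0.3]
finger_gap: -0.001
grip_force: 0.0
```

Call:
apply_moves(moves="0 0 0.001 0 0 0 0; 0 0 0 0 0 0 0")

```text
t: 19.58
eef_pos: [0.5193, -0.1935, 0.0934]
tcp_rot: [0.0, 0.987, 0.162, 0.0]
ft_force: [0.9, 0.3, 1.0]
finger_gap: 0.001
grip_force: 0.6
```

Call:
apply_moves(moves="0 0 0.0005 0 0 0 0; 0 0 0 0 0 0 0")

```text
t: 19.75
eef_pos: [0.5193, -0.1935, 0.0932]
tcp_rot: [0.0, 0.987, 0.162, 0.0]
ft_force: [0.9, -0.3, 5.9]
finger_gap: -0.001
grip_force: 2.6
```

Call:
apply_moves(moves="0 0 0.0005 0 0 0 0; 0 0 0 0 0 0 0")

```text
t: 19.92
eef_pos: [0.5193, -0.1935, 0.093]
tcp_rot: [0.0, 0.987, 0.162, 0.001]
ft_force: [-0.5, 0.3, 9.3]
finger_gap: -0.001
grip_force: 4.6
```

Call:
apply_moves(moves="0 0 0.0005 0 0 0 0; 0 0 0 0 0 0 0")

```text
t: 20.08
eef_pos: [0.5193, -0.1935, 0.0926]
tcp_rot: [0.0, 0.987, 0.162, 0.001]
ft_force: [-0.9, 1.0, 11.5]
finger_gap: 0.001
grip_force: 5.8
```

Call:
apply_moves(moves="0 0 0.0005 0 0 0 0; 0 0 0 0 0 0 0")

```text
t: 20.25
eef_pos: [0.5194, -0.1935, 0.0925]
tcp_rot: [0.0, 0.987, 0.162, 0.001]
ft_force: [-3.8, 0.3, 16.3]
finger_gap: -0.003
grip_force: 8.2
```

Call:
apply_moves(moves="0 0 0.0005 0 0 0 0; 0 0 0 0 0 0 0")

```text
t: 20.42
eef_pos: [0.5195, -0.1935, 0.0923]
tcp_rot: [0.001, 0.987, 0.162, 0.001]
ft_force: [-3.7, 1.7, 21.8]
finger_gap: -0.001
grip_force: 10.7
```

Home here too. On to rim "2".

Call:
apply_moves(moves="0 0 -0.012 0 0 0 0; -0.032 0.01 0 0 0 0 0; -0.032 0.01 0 0 0 0 0; 0 0 0.006 0 0 0 0; 0 0 0 0 0 0 0")

```text
t: 20.83
eef_pos: [0.4633, -0.2333, 0.0963]
tcp_rot: [-0.0, 0.987, 0.161, -0.0]
ft_force: [0.8, 0.2, -0.3]
finger_gap: -0.002
grip_force: 0.0
```

Call:
apply_moves(moves="0 0 0.001 0 0 0 0; 0 0 0 0 0 0 0")

```text
t: 21.0
eef_pos: [0.4651, -0.2324, 0.0958]
tcp_rot: [-0.0, 0.987, 0.162, 0.0]
ft_force: [-0.8, -0.3, -0.0]
finger_gap: 0.004
grip_force: 0.0
```

Call:
apply_moves(moves="0 0 0.001 0 0 0 0; 0 0 0 0 0 0 0")

```text
t: 21.17
eef_pos: [0.4651, -0.2323, 0.0947]
tcp_rot: [-0.0, 0.987, 0.163, -0.0]
ft_force: [-0.1, -0.3, -0.7]
finger_gap: 0.002
grip_force: 0.0
```

Call:
apply_moves(moves="0 0 0.001 0 0 0 0; 0 0 0 0 0 0 0")

```text
t: 21.33
eef_pos: [0.4648, -0.2325, 0.0937]
tcp_rot: [-0.0, 0.987, 0.162, -0.0]
ft_force: [-1.0, -0.0, -0.5]
finger_gap: 0.001
grip_force: 0.0
```

Call:
apply_moves(moves="0 0 0.0005 0 0 0 0; 0 0 0 0 0 0 0")

```text
t: 21.5
eef_pos: [0.4646, -0.2326, 0.0933]
tcp_rot: [-0.0, 0.987, 0.162, -0.0]
ft_force: [0.8, -0.4, -0.6]
finger_gap: 0.001
grip_force: 0.0
```

Call:
apply_moves(moves="0 0 0.0005 0 0 0 0; 0 0 0 0 0 0 0")

```text
t: 21.67
eef_pos: [0.4647, -0.2327, 0.0929]
tcp_rot: [0.0, 0.987, 0.162, 0.0]
ft_force: [0.3, 1.2, 1.6]
finger_gap: -0.001
grip_force: 0.6
```

Call:
apply_moves(moves="0 0 0.0005 0 0 0 0; 0 0 0 0 0 0 0")

```text
t: 21.83
eef_pos: [0.4647, -0.2328, 0.0927]
tcp_rot: [0.0, 0.987, 0.162, 0.0]
ft_force: [-3.1, 1.0, 7.5]
finger_gap: -0.004
grip_force: 3.8
```

Call:
apply_moves(moves="0 0 0.0005 0 0 0 0; 0 0 0 0 0 0 0")

```text
t: 22.0
eef_pos: [0.4648, -0.2328, 0.0926]
tcp_rot: [0.0, 0.987, 0.162, 0.0]
ft_force: [-4.1, 1.5, 13.6]
finger_gap: -0.002
grip_force: 6.6
```

Call:
apply_moves(moves="0 0 0.0005 0 0 0 0; 0 0 0 0 0 0 0")

```text
t: 22.17
eef_pos: [0.4648, -0.2328, 0.0923]
tcp_rot: [0.0, 0.987, 0.162, 0.0]
ft_force: [-6.4, 3.8, 18.5]
finger_gap: -0.003
grip_force: 9.3
```

Call:
apply_moves(moves="0 0 -0.012 0 0 0 0; -0.0073 0.0325 0 0 0 0 0; -0.0073 0.0325 0 0 0 0 0; 0 0 0.006 0 0 0 0; 0 0 0 0 0 0 0")

```text
t: 22.58
eef_pos: [0.4711, -0.3, 0.0964]
tcp_rot: [-0.0, 0.987, 0.161, -0.0]
ft_force: [-0.2, 0.6, -1.1]
finger_gap: 0.0
grip_force: 0.0
```

Call:
apply_moves(moves="0 0 0.001 0 0 0 0; 0 0 0 0 0 0 0")

```text
t: 22.75
eef_pos: [0.4713, -0.2982, 0.0962]
tcp_rot: [-0.0, 0.987, 0.162, -0.0]
ft_force: [-0.1, 0.5, -0.2]
finger_gap: -0.001
grip_force: 0.0
```

Call:
apply_moves(moves="0 0 0.001 0 0 0 0; 0 0 0 0 0 0 0")

```text
t: 22.92
eef_pos: [0.4716, -0.2984, 0.0955]
tcp_rot: [-0.0, 0.987, 0.163, -0.0]
ft_force: [-0.1, -0.0, 0.0]
finger_gap: -0.003
grip_force: 0.0
```

Call:
apply_moves(moves="0 0 0.001 0 0 0 0; 0 0 0 0 0 0 0")

```text
t: 23.08
eef_pos: [0.4716, -0.2987, 0.0944]
tcp_rot: [0.0, 0.987, 0.162, -0.0]
ft_force: [-0.7, 0.8, -0.7]
finger_gap: 0.002
grip_force: 0.0
```

Call:
apply_moves(moves="0 0 0.001 0 0 0 0; 0 0 0 0 0 0 0")

```text
t: 23.25
eef_pos: [0.4716, -0.2989, 0.0933]
tcp_rot: [-0.0, 0.987, 0.162, -0.0]
ft_force: [0.1, -0.1, -0.9]
finger_gap: -0.001
grip_force: 0.0
```

Call:
apply_moves(moves="0 0 0.0005 0 0 0 0; 0 0 0 0 0 0 0")

```text
t: 23.42
eef_pos: [0.4716, -0.299, 0.0929]
tcp_rot: [0.0, 0.987, 0.162, 0.0]
ft_force: [-0.4, 1.8, 2.6]
finger_gap: 0.002
grip_force: 1.1
```

Call:
apply_moves(moves="0 0 0.0005 0 0 0 0; 0 0 0.0005 0 0 0 0; 0 0 0 0 0 0 0")

```text
t: 23.67
eef_pos: [0.4717, -0.2991, 0.0926]
tcp_rot: [0.0, 0.987, 0.162, 0.0]
ft_force: [-4.7, 3.1, 12.7]
finger_gap: -0.0
grip_force: 6.3
```

Call:
apply_moves(moves="0 0 0.0005 0 0 0 0; 0 0 0 0 0 0 0")

```text
t: 23.83
eef_pos: [0.4718, -0.2992, 0.0924]
tcp_rot: [0.0, 0.987, 0.162, 0.0]
ft_force: [-5.2, 3.0, 18.3]
finger_gap: 0.0
grip_force: 8.8
```

Call:
apply_moves(moves="0 0 -0.012 0 0 0 0; 0.0246 0.0227 0 0 0 0 0; 0.0246 0.0227 0 0 0 0 0; 0 0 0.006 0 0 0 0; 0 0 0 0 0 0 0")

```text
t: 24.25
eef_pos: [0.5334, -0.3264, 0.0959]
tcp_rot: [-0.0, 0.987, 0.162, -0.0]
ft_force: [-0.3, 0.5, -1.3]
finger_gap: 0.001
grip_force: 0.0
```

Call:
apply_moves(moves="0 0 0.001 0 0 0 0; 0 0 0.001 0 0 0 0; 0 0 0 0 0 0 0")

```text
t: 24.5
eef_pos: [0.532, -0.326, 0.0955]
tcp_rot: [-0.0, 0.987, 0.162, -0.0]
ft_force: [0.8, 0.5, 0.4]
finger_gap: 0.002
grip_force: 0.0
```

Call:
apply_moves(moves="0 0 0.001 0 0 0 0; 0 0 0 0 0 0 0")

```text
t: 24.67
eef_pos: [0.5324, -0.3261, 0.0946]
tcp_rot: [0.0, 0.987, 0.162, 0.0]
ft_force: [-0.7, -0.5, -1.0]
finger_gap: 0.001
grip_force: 0.0
```

Call:
apply_moves(moves="0 0 0.0005 0 0 0 0; 0 0 0.0005 0 0 0 0; 0 0 0 0 0 0 0")

```text
t: 24.92
eef_pos: [0.5327, -0.3262, 0.0934]
tcp_rot: [0.0, 0.987, 0.162, -0.0]
ft_force: [0.6, 0.2, 0.1]
finger_gap: 0.001
grip_force: 0.0
```

Call:
apply_moves(moves="0 0 0.0005 0 0 0 0; 0 0 0.0005 0 0 0 0; 0 0 0 0 0 0 0")

```text
t: 25.17
eef_pos: [0.5328, -0.3263, 0.0928]
tcp_rot: [0.0, 0.987, 0.162, 0.0]
ft_force: [-1.6, 0.5, 6.4]
finger_gap: 0.001
grip_force: 3.2
```

Call:
apply_moves(moves="0 0 0.0005 0 0 0 0; 0 0 0.0005 0 0 0 0; 0 0 0 0 0 0 0")

```text
t: 25.42
eef_pos: [0.5329, -0.3264, 0.0924]
tcp_rot: [0.0, 0.987, 0.162, 0.0]
ft_force: [-4.6, 2.3, 15.6]
finger_gap: -0.0
grip_force: 7.6
```

Call:
apply_moves(moves="0 0 -0.012 0 0 0 0; 0.032 -0.01 0 0 0 0 0; 0.032 -0.01 0 0 0 0 0; 0 0 0.006 0 0 0 0; 0 0 0 0 0 0 0")

```text
t: 25.83
eef_pos: [0.5876, -0.2856, 0.0962]
tcp_rot: [-0.0, 0.987, 0.163, -0.0]
ft_force: [-1.9, -0.2, -0.9]
finger_gap: 0.006
grip_force: 0.0
```

Call:
apply_moves(moves="0 0 0.001 0 0 0 0; 0 0 0.001 0 0 0 0; 0 0 0 0 0 0 0")

```text
t: 26.08
eef_pos: [0.5863, -0.2874, 0.0954]
tcp_rot: [-0.0, 0.987, 0.162, -0.0]
ft_force: [-0.2, -0.2, -0.3]
finger_gap: 0.005
grip_force: 0.0
```

Call:
apply_moves(moves="0 0 0.001 0 0 0 0; 0 0 0.001 0 0 0 0; 0 0 0 0 0 0 0")

```text
t: 26.33
eef_pos: [0.5867, -0.2871, 0.0933]
tcp_rot: [-0.0, 0.987, 0.162, -0.0]
ft_force: [-0.6, -0.1, -0.5]
finger_gap: -0.003
grip_force: 0.0
```

Call:
apply_moves(moves="0 0 0.0005 0 0 0 0; 0 0 0 0 0 0 0")

```text
t: 26.5
eef_pos: [0.5869, -0.2869, 0.093]
tcp_rot: [0.0, 0.987, 0.162, -0.0]
ft_force: [-1.6, 0.0, 1.2]
finger_gap: 0.0
grip_force: 0.7
```

Call:
apply_moves(moves="0 0 0.0005 0 0 0 0; 0 0 0.0005 0 0 0 0; 0 0 0 0 0 0 0")

```text
t: 26.75
eef_pos: [0.587, -0.287, 0.0927]
tcp_rot: [0.0, 0.987, 0.162, 0.0]
ft_force: [-3.7, 0.5, 11.3]
finger_gap: -0.002
grip_force: 5.3
```

Call:
apply_moves(moves="0 0 0.0005 0 0 0 0; 0 0 0 0 0 0 0")

```text
t: 26.92
eef_pos: [0.5871, -0.287, 0.0925]
tcp_rot: [0.0, 0.987, 0.162, 0.0]
ft_force: [-5.7, 1.2, 14.9]
finger_gap: 0.003
grip_force: 7.3
```

Call:
apply_moves(moves="0 0 -0.02 0 0 0 0; 0 0 -0.04 0 0 0 0; -0.02 -0.02 -0.04 0 0 0 0; -0.02 -0.02 -0.04 0 0 0 0; 0 0 -0.03 0 0 0 0")

```text
t: 27.33
eef_pos: [0.5411, -0.264, 0.2519]
tcp_rot: [-0.0, 0.987, 0.162, -0.0]
ft_force: [-0.0, 0.9, 0.5]
finger_gap: -0.0
grip_force: 0.0
```

Call:
apply_moves(moves="0 0 0 0 0 0 0; 0 0 0 0 0 0 0")

```text
t: 27.5
eef_pos: [0.5445, -0.2658, 0.2514]
tcp_rot: [0.001, 0.987, 0.162, 0.002]
ft_force: [-0.4, -0.4, -1.2]
finger_gap: 0.003
grip_force: 0.0
```

```bash
python3 look.py 2 wrist side | grep -v ' rim'
```

```text
t 27.5 [ 0.5445 -0.2658  0.2514] [-0.38 -0.41 -1.21] 0.0030967961581655243 0.014
wrist [187.4 193.9] 0.95 [ 0.5186 -0.1929  0.084 ]
wrist [240.7 136.3] 0.88 [ 0.5769 -0.2208  0.084 ]
wrist [219.2 264.2] 0.87 [ 0.4666 -0.2348  0.084 ]
wrist [293. 279.] 0.82 [ 0.4737 -0.2999  0.084 ]
wrist [347.4 224.3] 0.64 [ 0.536  -0.3265  0.084 ]
wrist [327.8 152.7] 0.57 [ 0.5867 -0.2899  0.084 ]
tin [ 0.524  -0.2629  0.    ]
lid [ 0.5263 -0.26    0.065 ]
lid_panel [ 0.5252 -0.2611  0.065 ]
fit c [ 0.526  -0.2612] ph 36.4 h [0.0849 0.0063 0.004 ] rms 0.0015
side [309.2 277.1] 0.98 [ 0.4616 -0.3041  0.084 ]
side [296.5 262.6] 0.93 [ 0.4624 -0.2479  0.084 ]
side [344.  254.7] 0.91 [ 0.5778 -0.2922  0.084 ]
side [329.3 236.6] 0.81 [ 0.5852 -0.2199  0.084 ]
side [337.4 272.7] 0.66 [ 0.5273 -0.3308  0.084 ]
side [304.8 240. ] 0.63 [ 0.5246 -0.1948  0.084 ]
tin [ 0.5219 -0.2474  0.    ]
lid [ 0.5246 -0.245   0.065 ]
lid_panel [ 0.5137 -0.2528  0.065 ]
fit c [ 0.5436 -0.2394] ph 32.9 h [0.0481 0.0101 0.0049] rms 0.0046
```

View pics/wrist2.png

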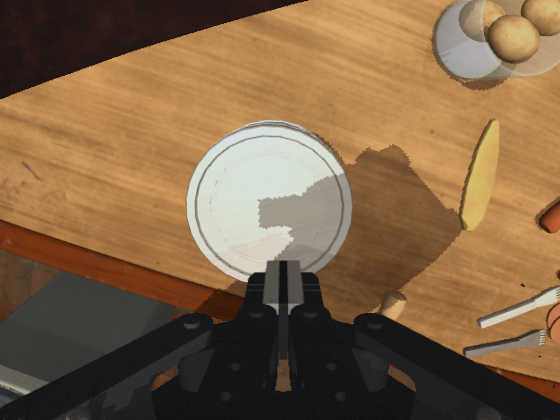

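View pics/side2.png

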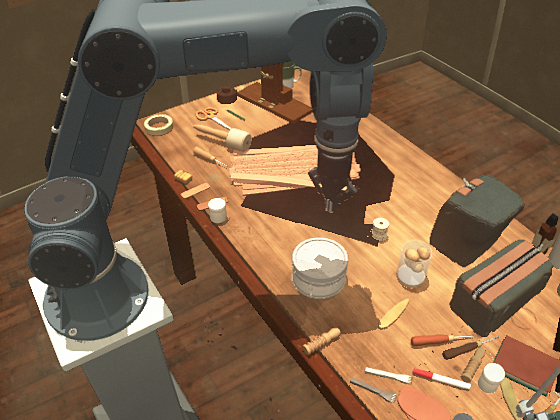

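The wrist view shows the lid concentric and level near (270,200). The side view shows the tin unmoved at (320,265) with its neighbours undisturbed. All six rim points stopped solidly at the same height: tip about 79 mm, with 14–22 N of resistance.

```bash
python3 -c "
from plant import manip
print(manip.hand_in())"
```

```text
the job is handed in; nothing more can be done
None
```

I pressed the lid home all the way round: all six rim points stopped solidly at about 79 mm, with no more than about 22 N of pressing force. I kept off the middle panel, the tin and the other things look undisturbed in the last pictures, and the job was handed in at about 28 s (no verdict was returned).

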